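Thread a rail hanger onto the bench rail and latch it home

TASK

Pick up the loose steel rail hanger and thread it onto the open end of the bench rail, its hook on the robot's side. Slide it gently along the rail, over the spring catch and against the rubber buffer, until the catch springs up behind it, never driving the buffer to the end of its travel and never ramming or jamming the hanger on the rail. Leave it held there between catch and buffer, let go, and leave the other things on the table where they are.

Things in the scene. Friction and masses are not known exactly. Their poses are not given: they have to be found in the camera images.
- hanger: Loose steel rail hanger, 125 to 235 g, standing on the table: C-shaped saddle 50 mm long (x), 42.5 wide, 21 high with a fin on top. Origin: centre of its underside; z up, +x end leads onto the rail, +y its hook side. Two inward lips 0 to 5 mm high with a 15.6 mm gap; above them a cavity 32.5 mm wide, 5 to 14 mm high, open at both x ends; roof 14 to 21 mm high.
- fin (a point): Middle of the hanger's upright grip fin, 42 mm above the hanger's origin. The fin is 30 mm along x, 12 mm thick along y, and reaches from 25 mm (top of its 36 x 18 mm foot) to 60 mm above the hanger's origin. Axes as the hanger's.
- hook_tip (a point): Ball at the end of the hanger's 8 mm rod hook, which leaves the +y cheek and turns up: 58 mm to +y and 28 mm above the hanger's origin.
- rail: Fixed aluminium T-rail on two posts, base 290 x 68 mm. Origin: on the table under the tip of the open end; x level along the rail inwards, y to the robot's side. Head 30 mm wide, 6 thick, top 110 mm high, x = 0 to 300 mm; web 9 mm thick below, from x = 8 mm. A dark end stop with buffer and catch, top 129 mm high, is clamped over it; its place varies and is not measured: find it by feel.
- rail_mouth (a point): Centre of the head's top face at the very tip of the open end (a half round of 15 mm radius in plan). The saddle must enter here: its cavity goes round the head with 1.25 mm play each side and 3 mm in height. Hanger origin over the table: 97.5 mm when centred in height, 96 mm when it lies on the head. Axes as the rail's.
- buffer (a joint): Travel (m) of the end stop's round rubber buffer, 15 mm across, axis 119 mm high, facing the open end. Its free face is 190 to 260 mm along the rail from the tip. 0 free; grows as the hanger's leading end pushes it along rail +x; spring 1.5 N per mm; end of travel 0.010 (keep under 0.0095). About 0.004 when the hanger is home.
- catch (a joint): Sinking (m) of the spring catch, a steel wedge in the rail's top: 0 up (6 mm over the rail), limit 0.008. Its slippery 20 mm ramp faces the open end; its upright face is 46 mm before the free buffer's face. The saddle presses it down in passing (2 to 4 N up, 1 to 4 N along) and it snaps up behind the saddle once the buffer is pressed 0.004, and holds the hanger.
- insert_tray: Bystander: small black tray of brass inserts, 62 x 90 x 22 mm, origin under its centre.
- stud_22: Bystander: closed round stud, 128 mm across, 47 mm high, origin under its centre.
- thread_lock: Bystander: upright dosing bottle, 33 mm across, 88 mm high, origin under its centre.

How it is judged:
By the outcome, as a careful person would: the job done as asked, in the order asked, and still so for the second after the job is handed in, with the robot touching nothing.
It also fails if it takes over 59 s, if anything falls off the work surface, if the arm or the gripper's body presses on something with over 40 N, if the wrist force passes 120 N, or if a joint passes its speed limit or range.

ROBOT

A 6-joint arm with a two-finger parallel gripper is mounted at the origin on a cart in front of the work surface, level with it; the furniture and walls round the work are solid. World frame = base frame: x ahead of the robot, y to its left, z up, the work surface at z = 0. Lengths are in m, angles in rad, forces in N, time in s.
With the tool pointing down it reaches from about 0.35 to 0.85 m from the base axis. Payload 8.1 kg.
Tool frame: the origin (TCP) lies between the finger pads; the fingertips stand 11 mm ahead of it and the grasp point (between the pads) lies 8 mm behind it; y points along the fingers, x is the direction in which the jaws open and shut, and the axes are right-handed (so a half turn about y gives the same grasp; the last joint's range is limited). The gripper opens to 93 mm and grips with 3 to 60 N. Pads are 15 mm wide; open, the fingers measure 128 mm over their backs; the gripper's body (75 mm by 188 mm) begins 65 mm behind the grasp point.
Start: joints at [1.019, 0.13, 1.488, -0, 1.523, -0.085], TCP at [0.27, 0.536, 0.23] pointing down, gripper open.
Joint ranges: [-2.96, 2.96], [-0.89, 2.26], [0.02, 2.5], [-1.34, 4.48], [0, 2.73], [-2.66, 2.66]. Speed limits (rad/s): [2.39, 2.39, 2.79, 3.14, 3.14, 3.14].

INTERFACE

Orientations are given as a rotation vector (axis times angle).
In Python, from plant import readout, optics, robot gives the robot as it stands.
- The arm moves only by the shell command python3 -m creep 'ROWS' [FORCE]. ROWS is JSON, a list that holds one entry, the list of rows, each a list of 7 numbers: the closure, from 0 (fully open) to 1 (shut), then the shift along the tool's x, y, z in cm, then the turn, a rotation vector about the tool's x, y, z in degrees. In form: [[[grip, x, y, z, wx, wy, wz], ...]]. A call has exactly 8 rows; each row shifts and turns the pose as measured when the row begins, along the tool's axes as they then stand; what a row does not reach is not made up. A row lasts 1/10 s, in which the tool goes at most 50 mm and 8.59 degrees, less where a joint would pass 70% of its speed; a pose out of reach is approached as far as the arm can. A call is refused whole if a number of a shift passes 5 or a number of a turn 8.59, either way. A call with a gripper value outside its range is refused whole. The fingers move at their own pace and stop on an object; FORCE is the grip in N (left out, the last holds). Time passes only in rows, so rows that do not move let the fingers close, or fill a call up. It gives the time, the measured TCP pose, the force and the opening at its end, in the units of the state.
- readout.read_state(): the state, without advancing time (a new reading comes with each control period).
- optics.read_camera(name): name is "scene" or "top" or "wrist"; returns a dict with "frame" (420x560x3 uint8, red, green, blue), "depth" (420x560 float32, m along the optical axis (not along the pixel's ray), 0 where there is no reading), "intrinsics" (3x3 intrinsics, pixels), "R" (3x3) and "t" (3): a world point X has camera coordinates R X + t. Camera axes: x right, y down, z forward; pixel columns grow to the right and rows downward; lengths in m; the calibration is good to about 2 mm. A picture is of the moment at which its call begins.
- robot.close_job(): hands the job in, once; it reports no verdict.
The state is a dict: "t": time; "q": joint angles; "dq": joint speeds; "joint_torque": joint torques, N m; "tool_pos": TCP position; "orientation": TCP orientation; "force": force on the tool from outside, world axes, zero at the start; "wrist_torque": the same for the moment, N m; "opening": finger opening in m.
Only numpy, scipy, OpenCV 4.12 (cv2) and the standard library are available. Lean on these libraries where they do the work, as an engineer would, in place of code of your own. Each camera call takes 0.05 s, during which the arm holds its last target. There are 200 camera calls.

## Working session

There is one attempt and no reset: what is moved stays moved. The work goes in short steps, Python scripts to look and compute and a shell command to move; the robot and the scene stay as the last step left them, time stands still between calls to the robot, and variables do not carry over. Pictures are saved under pics/ and viewed, about 8 in all and at most 12, crops included, and the job is handed in when it is done.

```bash
ls; mkdir -p pics; python3 - <<'E'
from plant import readout, optics
import cv2, numpy as np
print(readout.read_state())
for n in("scene","top"):
    c=optics.read_camera(n); cv2.imwrite(f"pics/{n}0.png",c["frame"][:,:,::-1]); np.savez(f"pics/{n}0.npz",**c)
    print(n,c["intrinsics"],c["R"],c["t"])
E
```

```text
pics
{'t': 0.0, 'q': array([ 1.01860042e+00,  1.31124956e-01,  1.48927064e+00,  4.33736517e-05,
        1.52301160e+00, -8.54155069e-02]), 'dq': array([ 3.34034907e-04, -6.56832118e-04,  2.09533798e-03,  2.15166140e-03,
       -2.93243367e-04, -9.55123587e-05]), 'joint_torque': array([-9.54774841e-04, -5.59856379e+01, -4.91742218e+01,  7.65349274e-02,
        3.60550289e-02, -7.88396915e-05]), 'tool_pos': array([0.26969366, 0.53535781, 0.22861381]), 'orientation': array([-1.39537292, -0.85763276,  0.86031923]), 'force': array([0.73343983, 0.32867812, 0.21223544]), 'wrist_torque': array([-0.02474067,  0.02135774, -0.02470204]), 'opening': 0.0929691373597754}
scene [[543.18718972   0.         282.51536267]
 [  0.         543.18718972 201.06138072]
 [  0.           0.           1.        ]] [[ 0.77453934 -0.63214682  0.02189086]
 [-0.28125589 -0.37519569 -0.8832459 ]
 [ 0.56655445  0.67795176 -0.46839884]] [-0.48408601  0.17639727  1.12553547]
top [[520.78729518   0.         273.74609516]
 [  0.         520.78729518 213.58710571]
 [  0.           0.           1.        ]] [[-0.0217177  -0.99972723  0.00859151]
 [-0.99084112  0.0203775  -0.13348642]
 [ 0.13327494 -0.01141183 -0.9910134 ]] [-0.13229372  0.51396612  1.12972102]
```

View pics/scene0.png

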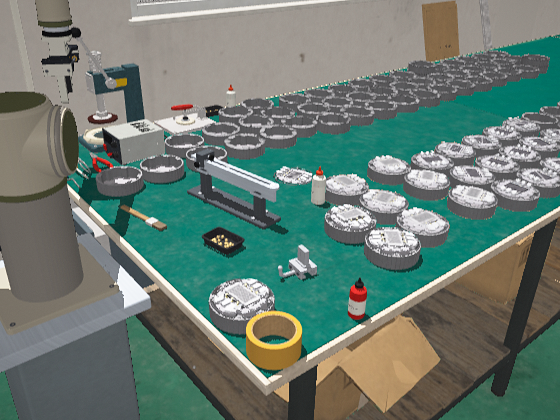

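View pics/top0.png

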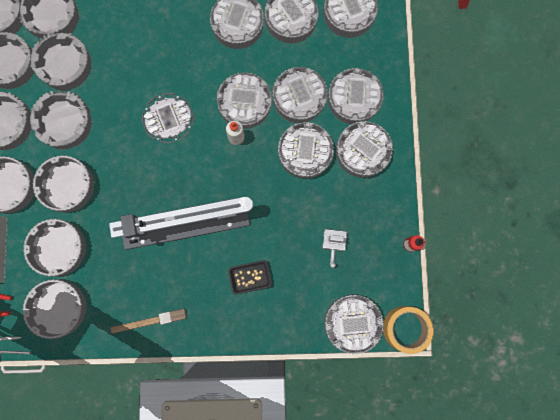

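```bash
python3 - <<'E'
from scipy.spatial.transform import Rotation as R
print(R.from_rotvec([-1.39537292, -0.85763276,  0.86031923]).as_matrix())
E
```

```text
[[ 4.50014443e-01 -9.88714524e-04 -8.93020730e-01]
 [ 8.93019454e-01 -1.52212865e-03  4.50015486e-01]
 [-1.80422928e-03 -9.99998353e-01  1.97961429e-04]]
```

```bash
cat > h.py <<'E'
import numpy as np, cv2
def cloud(c):
    d=c["depth"]; K=c["intrinsics"]; v,u=np.mgrid[:d.shape[0],:d.shape[1]]
    P=np.stack([(u-K[0,2])/K[0,0]*d,(v-K[1,2])/K[1,1]*d,d],-1)
    W=(P-c["t"])@c["R"]; W[d==0]=np.nan
    return W
def pix(c,X):
    p=c["R"]@np.array(X)+c["t"]; q=c["intrinsics"]@p; return q[:2]/q[2]
def ray(c,uv,z):  # pixel to plane z
    d=c["R"].T@np.linalg.inv(c["intrinsics"])@np.array([uv[0],uv[1],1.]); o=-c["R"].T@c["t"]
    return o+d*(z-o[2])/d[2]
def rect(P): 
    (cx,cy),(w,h),a=cv2.minAreaRect((P[:,:2]*1000).astype(np.float32)); return np.round([cx,cy,w,h,a],1)
E
python3 - <<'E'
from h import *
for n in("top","scene"):
    c=dict(np.load(f"pics/{n}0.npz")); W=cloud(c)
    if n=="top":
        box=lambda u0,u1,v0,v1:W[v0:v1,u0:u1].reshape(-1,3)
    else:
        ok=None
    A=W.reshape(-1,3); A=A[~np.isnan(A[:,0])]
    near=lambda x,y,r:A[np.hypot(A[:,0]-x,A[:,1]-y)<r]
    t=dict(np.load("pics/top0.npz"))
    m=ray(t,(248,205),.11); h=ray(t,(335,238),.06); hk=ray(t,(333,265),.03)
    print(n,m,h,hk)
    H=near(h[0],h[1],.07); 
    for lo,hi in((.05,.07),(.015,.03),(.008,.07)):
        S=H[(H[:,2]>lo)&(H[:,2]<hi)]; print(lo,len(S),S.mean(0).round(4),np.median(S[:,2]),rect(S))
    T=H[H[:,2]<.006]; print("table z",np.median(T[:,2]))
    Rr=near(m[0]-.01,m[1]+.12,.17); S=Rr[(Rr[:,2]>.1)&(Rr[:,2]<.116)]
    print("rail",len(S),np.median(S[:,2]),rect(S))
    S=Rr[(Rr[:,2]>.118)&(Rr[:,2]<.14)]; print("stop",len(S),rect(S) if len(S)else 0, S.mean(0))
    # edges of the rail: fit
E
```

```text
top [ 0.52022927 -0.08873266  0.11      ] [ 0.45134996 -0.27498151  0.06      ] [ 0.39394149 -0.27214692  0.03      ]
0.05 82 [ 0.4514 -0.278   0.0592] 0.059349948889908244 [ 451.7 -278.1   29.7   12.3   83.1]
0.015 330 [ 0.4498 -0.2765  0.0214] 0.021064452353288493 [ 431.1 -275.6   50.    84.3   82.5]
0.008 500 [ 0.4457 -0.2761  0.0274] 0.021585425812318544 [ 437.6 -271.1   61.6   86.7   60.2]
table z 0.000585100644817881
rail 1871 0.11042913065941211 [501.2  51.1  53.5 296.9  14.4]
stop 338 [486.  127.4  44.5  87.8   9.1] [0.4811651  0.15381967 0.12751402]
scene [ 0.52022927 -0.08873266  0.11      ] [ 0.45134996 -0.27498151  0.06      ] [ 0.39394149 -0.27214692  0.03      ]
0.05 76 [ 0.4496 -0.2823  0.0577] 0.05846900665664069 [ 450.8 -280.7   32.8   13.8   76.7]
0.015 277 [ 0.4414 -0.2852  0.0214] 0.021179202668220345 [ 430.6 -278.4   54.3   85.    84.9]
0.008 544 [ 0.4401 -0.284   0.0283] 0.022212692700651127 [ 430.6 -278.4   54.3   85.    84.9]
table z 0.00011319939011800184
rail 724 0.10961180201184856 [501.3  49.   57.6 300.2  13.8]
stop 134 [481.  147.8  46.1  45.2   9.3] [0.47900342 0.14874263 0.12531213]
```

```bash
python3 - <<'E'
from h import *
for n in("top","scene"):
    c=dict(np.load(f"pics/{n}0.npz")); A=cloud(c).reshape(-1,3)
    S=A[(A[:,2]>.1075)&(A[:,2]<.1135)&(A[:,0]>.4)&(A[:,0]<.56)&(A[:,1]>-.11)&(A[:,1]<.25)]
    d=np.array([-.14,.99]);d/=np.linalg.norm(d)
    for it in range(4):
        nrm=np.array([d[1],-d[0]])  # pointing world +x = rail -y
        s=S[:,:2]@d; e=S[:,:2]@nrm; mids=[]
        s0=s.min()
        for a in np.arange(s0+.02,s0+.18,.008):
            k=(s>=a)&(s<a+.008)
            if k.sum()>5: mids.append((a+.004,(e[k].min()+e[k].max())/2,np.ptp(e[k])))
        M=np.array(mids); ok=abs(M[:,2]-np.median(M[:,2]))<.004
        p=np.polyfit(M[ok,0],M[ok,1],1); d=d+p[0]*nrm; d/=np.linalg.norm(d)
    nrm=np.array([d[1],-d[0]]); s=S[:,:2]@d
    e0=np.median(M[ok,1]); tip=np.sort(s)[:3].mean()
    print(n,len(S),"yaw",np.degrees(np.arctan2(d[1],d[0])),"width",np.median(M[:,2]),"tip",tip*d+e0*nrm, np.ptp(M[ok,1]),"len",s.max()-s.min())
E
```

```text
top 1569 yaw 99.77381326847438 width 0.029734641166721115 tip [ 0.52510512 -0.09522001] 0.0010549090451673626 len 0.29923136260782573
scene 561 yaw 100.08175885833677 width 0.03094342920984483 tip [ 0.52564384 -0.09853781] 0.004052528739083572 len 0.3035035474767339
```

```bash
python3 -m creep '[[[0,-2.8,0,-3.9,0,8.5,0],[0,-2.2,0,-4.3,0,8.5,0],[0,-1.6,0,-4.5,0,8.5,0],[0,-0.9,0,-4.7,0,8.5,0],[0,-0.2,0,-4.8,0,8.5,0],[0,0.6,0,-4.8,0,8.5,0],[0,1.2,0,-4.6,0,8.5,0],[0,1.9,0,-4.4,0,8.5,0]]]' 40
cat > st.py <<'E'
import sys
from plant import readout
from scipy.spatial.transform import Rotation as R
from h import *
def st():
    s=readout.read_state(); M=R.from_rotvec(s["orientation"]).as_matrix()
    yaw=np.degrees(np.arctan2(M[1,0],M[0,0]))
    print("t",round(s["t"],2),"p",s["tool_pos"].round(4),"yaw",yaw.round(2),"ydir",M[:,1].round(4),"F",s["force"].round(2),"Ftool",(M.T@s["force"]).round(2),"T",(M.T@s["wrist_torque"]).round(2),"open",round(s["opening"],4),"q",s["q"].round(2))
    return s,M
def go(target,M,p):  # cm in tool axes
    return ((M.T@(np.array(target)-p))*100).round(2)
E
python3 -c "
from st import *
s,M=st();print(go([.4517,-.2785,.2],M,s['tool_pos']))"
```

```text
t: 0.9
tool_pos: [0.4422, 0.1842, 0.224]
orientation: [-1.575, 0.079, -0.07]
force: [1.1, 0.1, -0.9]
opening: 0.0932
t 0.9 p [0.4422 0.1842 0.224 ] yaw -5.44 ydir [-0.0062 -0.0047 -1.    ] F [ 1.06  0.11 -0.86] Ftool [1.05 0.85 0.21] T [-0.03  0.    0.  ] open 0.0932 q [ 0.29 -0.19  1.81 -0.    1.53  0.38]
[  5.35   2.61 -45.96]
```

```bash
python3 -m creep '[[[0,0.5,0,-4.8,0,0,0],[0,0.5,0,-4.9,0,0,0],[0,0.5,0,-4.9,0,0,0],[0,0.5,0,-4.9,0,0,0],[0,0.5,0,-4.9,0,0,0],[0,0.5,0,-4.9,0,0,0],[0,0.5,0,-4.9,0,0,0],[0,0.5,0,-4.9,0,0,0]]]'
python3 -m creep '[[[0,0.6,0,-4,0,0,0],[0,0.5,0,-2.5,0,1.5,0],[0,0,0,0,0,0,0],[0,0,0,0,0,0,0],[0,0,0,0,0,0,0],[0,0,0,0,0,0,0],[0,0,0,0,0,0,0],[0,0,0,0,0,0,0]]]'
python3 - <<'E'
from st import *
from plant import optics
s,M=st();print(go([.4517,-.2785,.2],M,s['tool_pos']))
c=optics.read_camera("wrist"); cv2.imwrite("pics/w1.png",c["frame"][:,:,::-1]); np.savez("pics/w1.npz",**c)
W=cloud(c).reshape(-1,3); W=W[(abs(W[:,0]-.45)<.08)&(abs(W[:,1]+.278)<.07)]
for lo,hi in((.052,.064),(.017,.0235),(.0235,.028)):
    S=W[(W[:,2]>lo)&(W[:,2]<hi)]; print(lo,len(S),S.mean(0).round(4) if len(S) else 0,rect(S) if len(S)>4 else 0)
E
```

```text
t: 1.7
tool_pos: [0.4399, -0.2158, 0.2237]
orientation: [-1.574, 0.085, -0.074]
force: [-0.5, 0.9, -0.7]
opening: 0.0931
t: 2.5
tool_pos: [0.4415, -0.2861, 0.2215]
orientation: [-1.571, 0.112, -0.095]
force: [0.4, 0.1, -0.2]
opening: 0.0928
t 2.5 p [ 0.4415 -0.2861  0.2215] yaw -7.56 ydir [-0.0108 -0.0021 -0.9999] F [ 0.41  0.06 -0.21] Ftool [0.4  0.2  0.12] T [-0.13 -0.01  0.04] open 0.0928 q [-0.67 -0.06  1.7  -0.01  1.51 -0.53]
[0.93 2.13 0.89]
0.052 329 [ 0.4535 -0.2793  0.0587] [ 453.7 -280.1   29.    11.4   82.7]
0.017 1139 [ 0.4532 -0.2776  0.0201] [ 435.7 -277.9   49.5   78.5   82.5]
0.0235 111 [ 0.4477 -0.2764  0.0246] [ 430.  -276.9   34.8   64.4   82.2]
```

View pics/w1.png

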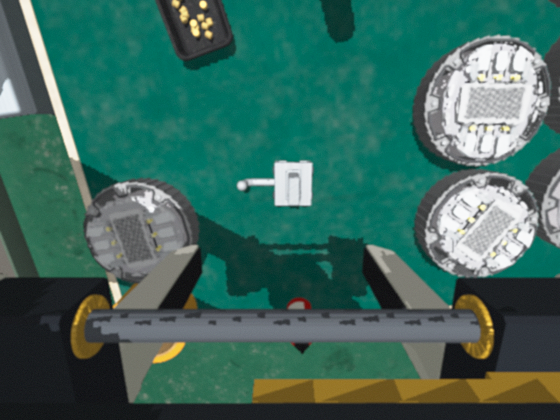

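```bash
python3 -m creep '[[[0.6,0.5,0,0.4,0,0,-0.6],[0.6,0.6,0,0.4,0,0,0],[0.6,0,2,0,0,0,0],[0.6,0,3,0,0,0,0],[0.6,0,3,0,0,0,0],[0.6,0,2,0,0,0,0],[0.6,0,0,0,0,0,0],[0.6,0,0,0,0,0,0]]]'
python3 - <<'E'
from st import *
s,M=st();print(go([.4535,-.2793,.04],M,s['tool_pos']))
E
```

```text
t: 3.35
tool_pos: [0.4592, -0.2779, 0.1212]
orientation: [-1.574, 0.096, -0.107]
force: [0.7, -0.1, -0.1]
opening: 0.0384
t 3.35 p [ 0.4592 -0.2779  0.1212] yaw -7.41 ydir [ 0.0065 -0.0064 -1.    ] F [ 0.69 -0.05 -0.13] Ftool [0.69 0.13 0.04] T [-0.11  0.02  0.07] open 0.0384 q [-0.64  0.03  1.8  -0.    1.31 -0.51]
[-0.61  8.12 -0.17]
```

```bash
python3 -m creep '[[[0.6,-0.5,0,-0.1,0.3,0,0.3],[0.6,0,2,0,0,0,0],[0.6,0,2,0,0,0,0],[0.6,0,1,0,0,0,0],[0.6,0,0,0,0,0,0],[0.6,0,0,0,0,0,0],[0.6,0,0,0,0,0,0],[0.6,0,0,0,0,0,0]]]'
python3 - <<'E'
from st import *
s,M=st();print(go([.4535,-.2793,.04],M,s['tool_pos']))
from plant import optics
c=optics.read_camera("scene"); cv2.imwrite("pics/s2.png",cv2.resize(c["frame"][200:320,220:380,::-1],None,fx=4,fy=4))
E
```

```text
t: 4.15
tool_pos: [0.4595, -0.2827, 0.0814]
orientation: [-1.576, 0.09, -0.113]
force: [0.2, 0.9, -0.2]
opening: 0.0372
t 4.15 p [ 0.4595 -0.2827  0.0814] yaw -7.4 ydir [ 0.0137 -0.0088 -0.9999] F [ 0.23  0.85 -0.22] Ftool [0.12 0.22 0.87] T [-0.08  0.    0.05] open 0.0372 q [-0.65  0.08  1.83  0.    1.22 -0.52]
[-0.7   4.13  0.29]
```

View pics/s2.png

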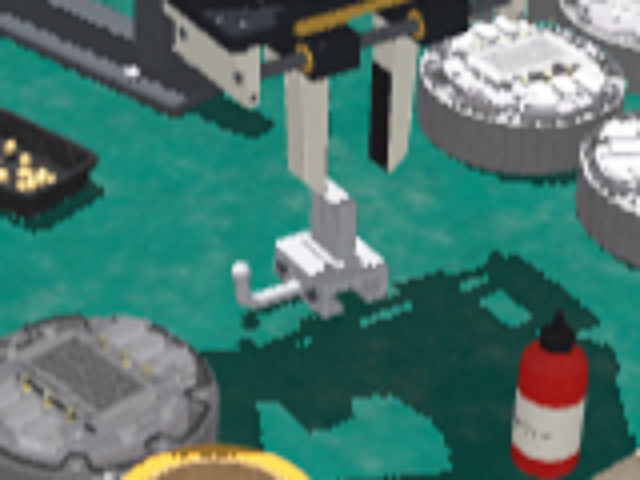

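```bash
python3 -m creep '[[[0.6,-0.3,0,0.1,0.2,0,0.4],[0.6,-0.3,0,0.1,0.2,0,0.4],[0.6,-0.2,0,0.1,0.1,0,0],[0.6,0,0,0,0,0,0],[0.6,0,0,0,0,0,0],[0.6,0,0,0,0,0,0],[0.6,0,0,0,0,0,0],[0.6,0,0,0,0,0,0]]]'
python3 - <<'E'
from st import *
from plant import optics
for i in range(4):
  s,M=st();print(go([.4535,-.2793,.04],M,s['tool_pos'])); optics.read_camera("top")
E
```

```text
t: 5.0
tool_pos: [0.4517, -0.2786, 0.0823]
orientation: [-1.567, 0.101, -0.102]
force: [-0.6, 0.7, -0.3]
opening: 0.0368
t 5.0 p [ 0.4517 -0.2786  0.0823] yaw -7.39 ydir [ 9.0e-04  1.7e-03 -1.0e+00] F [-0.57  0.75 -0.3 ] Ftool [-0.66  0.3   0.67] T [-0.04  0.01  0.06] open 0.0368 q [-0.65  0.07  1.83  0.    1.24 -0.52]
[ 0.19  4.23 -0.05]
t 5.05 p [ 0.4517 -0.2786  0.0823] yaw -7.39 ydir [ 9.0e-04  1.7e-03 -1.0e+00] F [-0.95 -0.02  0.33] Ftool [-0.94 -0.33 -0.14] T [-0.07 -0.07 -0.02] open 0.0375 q [-0.65  0.07  1.83  0.    1.24 -0.52]
[ 0.19  4.23 -0.05]
t 5.1 p [ 0.4517 -0.2786  0.0823] yaw -7.39 ydir [ 9.0e-04  1.7e-03 -1.0e+00] F [-0.02  0.05  0.27] Ftool [-0.03 -0.27  0.05] T [-0.05  0.01  0.02] open 0.0375 q [-0.65  0.07  1.83  0.    1.24 -0.52]
[ 0.19  4.23 -0.05]
t 5.15 p [ 0.4517 -0.2786  0.0823] yaw -7.39 ydir [ 9.0e-04  1.7e-03 -1.0e+00] F [ 0.9  -0.05 -0.11] Ftool [0.9  0.11 0.07] T [-0.08 -0.01  0.1 ] open 0.037 q [-0.65  0.07  1.83  0.    1.24 -0.52]
[ 0.19  4.23 -0.05]
```

```bash
python3 -m creep '[[[0.6,0.2,1,0,0,0,0],[0.6,0,1,0,0,0,0],[0.6,0,1,0,0,0,0],[0.6,0,0.7,0,0,0,0],[0.6,0,0.3,0,0,0,0],[0.6,0,0,0,0,0,0],[0.6,0,0,0,0,0,0],[0.6,0,0,0,0,0,0]]]'
python3 - <<'E'
from st import *
s,M=st();print(go([.4535,-.2793,.04],M,s['tool_pos']))
E
```

```text
t: 6.0
tool_pos: [0.4529, -0.2781, 0.0371]
orientation: [-1.565, 0.102, -0.1]
force: [-0.7, 0.7, -0.8]
opening: 0.037
t 6.0 p [ 0.4529 -0.2781  0.0371] yaw -7.39 ydir [-0.0013  0.0033 -1.    ] F [-0.67  0.67 -0.77] Ftool [-0.75  0.77  0.58] T [-0.09 -0.02  0.04] open 0.037 q [-0.65  0.13  1.85  0.    1.16 -0.52]
[ 0.07 -0.29 -0.11]
```

```bash
python3 -m creep '[[[0.6,0,-0.3,-0.1,0,0,0],[0.6,0,0,0,0,0,0],[0.6,0,0,0,0,0,0],[1,0,0,0,0,0,0],[1,0,0,0,0,0,0],[1,0,0,0,0,0,0],[1,0,0,0,0,0,0],[1,0,0,0,0,0,0]]]' 55
python3 - <<'E'
from st import *
s,M=st()
E
```

```text
t: 6.8
tool_pos: [0.4539, -0.2801, 0.0422]
orientation: [-1.567, 0.1, -0.102]
force: [-0.1, -1.0, 0.7]
opening: 0.0116
t 6.8 p [ 0.4539 -0.2801  0.0422] yaw -7.39 ydir [ 0.0013  0.0014 -1.    ] F [-0.09 -1.03  0.71] Ftool [ 0.05 -0.71 -1.03] T [-0.04 -0.01  0.08] open 0.0116 q [-0.65  0.13  1.85  0.    1.16 -0.52]
```

```bash
python3 -m creep '[[[1,0,-0.5,0,0,0,0],[1,0,-1.5,0,0,0,0],[1,0,-2,0,0,0,0],[1,0,-2,0,0,0,0],[1,0,-2,0,0,0,0],[1,0,-1.5,0,0,0,0],[1,0,-0.5,0,0,0,0],[1,0,0,0,0,0,0]]]'
python3 -m creep '[[[1,1,0,1,0,-4,0],[1,1.2,0,2,0,-4,0],[1,1.2,0,2,0,-4,0],[1,1,0,2,0,-4,0],[1,1,0,2,0,-1,0],[1,1,0,1,0,0,0],[1,0,0,0,0,0,0],[1,0,0,0,0,0,0]]]'
python3 - <<'E'
from st import *
s,M=st(); print(go([.5354,-.155,.1397],M,s['tool_pos']))
E
```

```text
t: 7.6
tool_pos: [0.4529, -0.2795, 0.1506]
orientation: [-1.566, 0.101, -0.101]
force: [0.0, 0.3, -2.3]
opening: 0.0117
t: 8.4
tool_pos: [0.5109, -0.1738, 0.1455]
orientation: [-1.561, -0.134, 0.144]
force: [-0.9, -0.1, -1.8]
opening: 0.0116
t 8.4 p [ 0.5109 -0.1738  0.1455] yaw 10.14 ydir [-0.007   0.0048 -1.    ] F [-0.91 -0.06 -1.81] Ftool [-0.9   1.82  0.1 ] T [-0.05  0.01  0.03] open 0.0116 q [-0.42  0.03  1.75  0.    1.37 -0.6 ]
[2.75 0.57 1.42]
```

```bash
python3 -m creep '[[[1,0.8,0,0.4,-0.1,0,-0.2],[1,0.8,0,0.4,-0.1,0,-0.2],[1,0.8,0.1,0.2,0,0.1,0],[1,0.2,0.1,0,0,0,0],[1,0,0,0,0,0,0],[1,0,0,0,0,0,0],[1,0,0,0,0,0,0],[1,0,0,0,0,0,0]]]'
python3 - <<'E'
from st import *
from plant import optics
s,M=st(); print(go([.5354,-.155,.1397],M,s['tool_pos']))
c=optics.read_camera("wrist"); cv2.imwrite("pics/w3.png",c["frame"][:,:,::-1]); np.savez("pics/w3.npz",**c)
c2=optics.read_camera("scene"); np.savez("pics/s3.npz",**c2)
a=c2["frame"][130:250,180:340,::-1]; cv2.imwrite("pics/s3.png",cv2.resize(a,None,fx=4,fy=4,interpolation=cv2.INTER_CUBIC))
c3=optics.read_camera("top"); np.savez("pics/t3.npz",**c3)
E
```

```text
t: 9.2
tool_pos: [0.5361, -0.1612, 0.1429]
orientation: [-1.565, -0.135, 0.134]
force: [-0.4, -0.6, -1.2]
opening: 0.0115
t 9.2 p [ 0.5361 -0.1612  0.1429] yaw 9.79 ydir [ 4.0e-04  1.8e-03 -1.0e+00] F [-0.45 -0.62 -1.18] Ftool [-0.55  1.18 -0.54] T [-0.03  0.03  0.04] open 0.0115 q [-0.38  0.08  1.7   0.    1.36 -0.56]
[0.04 0.32 0.62]
```

View pics/w3.png

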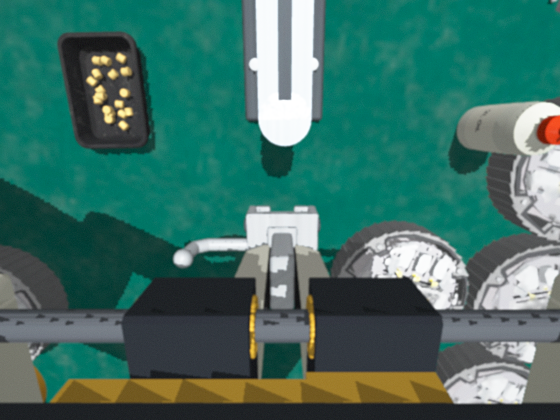

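View pics/s3.png

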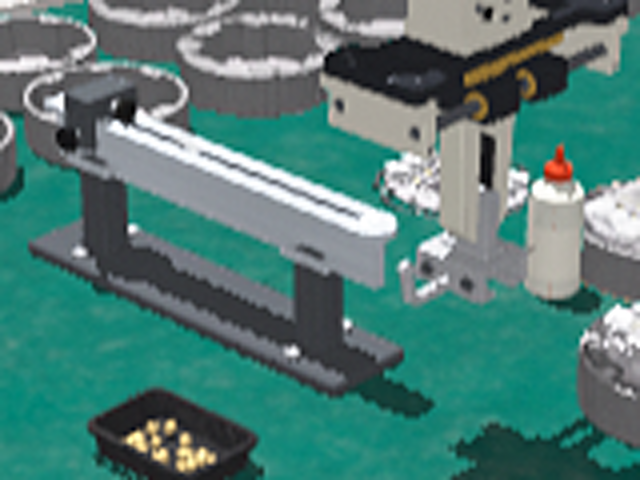

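```bash
python3 - <<'E'
from st import *
s,M=st(); p=s['tool_pos']
c=dict(np.load("pics/w3.npz")); W=cloud(c)
T=(W-p)@M*1000   # tool coords, mm
z=W[...,2]
for r in (30,50,70,90,110,120,130):
    k=np.where((z[r]>.105)&(z[r]<.116)&(abs(T[r,:,0])<30))[0]
    e=c["frame"][r].astype(int).sum(-1)
    print(r,k.min(),k.max(),"toolx",T[r,k,0].min().round(2),T[r,k,0].max().round(2),"mid",((T[r,k,0].min()+T[r,k,0].max())/2).round(2),"toolz",np.median(T[r,k,2]).round(1),"h",np.median(z[r,k]).round(4))
k=(z>.105)&(z<.116)&(abs(T[...,0])<30)&(T[...,2]>20); print("tip toolz",np.sort(T[k][:,2])[:3])
for r in range(206,236,4):
    k=np.where((z[r]>.112)&(z[r]<.126)&(abs(T[r,:,0])<30))[0]
    if len(k): print(r,k.min(),k.max(),"toolx",T[r,k,0].min().round(2),T[r,k,0].max().round(2),"mid",((T[r,k,0].min()+T[r,k,0].max())/2).round(2),"toolz",np.median(T[r,k,2]).round(1),"h",np.median(z[r,k]).round(4))
k=(z>.115)&(z<.126)&(abs(T[...,0])<22)&(abs(T[...,2])<40); print("lead end",np.sort(T[k][:,2])[-6:])
P=W[(z>.105)&(z<.116)&(abs(T[...,0])<30)&(T[...,2]>50)]
E
```

```text
t 9.35 p [ 0.5361 -0.1611  0.1429] yaw 9.78 ydir [ 5.0e-04  1.8e-03 -1.0e+00] F [-0.15  0.74 -1.94] Ftool [-0.02  1.94  0.75] T [-0.03  0.03  0.03] open 0.0116 q [-0.38  0.08  1.7   0.    1.36 -0.56]
30 257 312 toolx -12.77 16.61 mid 1.92 toolz 123.1 h 0.1091
50 257 311 toolx -13.1 16.36 mid 1.63 toolz 113.3 h 0.1093
70 258 311 toolx -12.7 16.61 mid 1.96 toolz 103.4 h 0.1091
90 258 310 toolx -12.92 16.24 mid 1.66 toolz 93.0 h 0.1092
110 258 310 toolx -13.15 16.66 mid 1.76 toolz 82.3 h 0.109
120 259 309 toolx -12.68 16.24 mid 1.78 toolz 76.8 h 0.1089
130 261 307 toolx -11.6 15.15 mid 1.78 toolz 71.2 h 0.1091
tip toolz [21.79409428 21.80167205 21.82764343]
210 248 315 toolx -20.13 20.74 mid 0.3 toolz 24.1 h 0.1132
214 246 317 toolx -20.72 21.23 mid 0.26 toolz 23.6 h 0.1204
218 246 317 toolx -20.71 21.17 mid 0.23 toolz 21.3 h 0.1208
222 244 319 toolx -22.78 23.38 mid 0.3 toolz 18.8 h 0.1207
226 244 319 toolx -22.76 23.31 mid 0.28 toolz 16.4 h 0.1211
230 244 318 toolx -23.06 22.99 mid -0.04 toolz 14.0 h 0.1213
234 246 316 toolx -21.07 20.98 mid -0.05 toolz 11.3 h 0.1209
lead end [24.38924287 24.4244159  24.45509444 24.46199459 24.49765168 24.77284082]
```

```bash
python3 -m creep '[[[1,0.1,0.2,0.5,0,0,0],[1,0.05,0.1,0.5,0,0,0],[1,0,0,0.5,0,0,0],[1,0,0,0.5,0,0,0],[1,0,0,0.2,0,0,0],[1,0,0,0,0,0,0],[1,0,0,0,0,0,0],[1,0,0,0,0,0,0]]]'
cat > m.py <<'E'
from st import *
from plant import optics
s,M=st(); p=s['tool_pos']
d=np.array([-.1695,.9855,0]); n=np.array([.9855,.1695,0])
# line: rail axis through reference (wrist-calibrated)
p0=np.array([.5361,-.1611,.1429]); 
off=p-p0-1.5e-3*n
print("lateral err mm (tool x)",(off@n*1000).round(2),"height over 97.5 origin",((p[2]-.1397)*1000).round(2),"adv since p0 mm",(off@d*1000).round(1),"yaw err",)
E
python3 m.py; python3 - <<'E'
from st import *
from plant import optics
s,M=st(); p=s['tool_pos']
c=optics.read_camera("wrist"); np.savez("pics/w4.npz",**c); W=cloud(c);T=(W-p)@M*1000;z=W[...,2]
for r in range(10,240,12):
    for lo,hi,n in((.105,.1125,"rail"),(.114,.126,"h")):
        k=np.where((z[r]>lo)&(z[r]<hi)&(abs(T[r,:,0])<30))[0]
        if len(k)>20: print(n,r,((T[r,k,0].min()+T[r,k,0].max())/2).round(2),np.ptp(T[r,k,0]).round(1),"toolz",np.median(T[r,k,2]).round(1),"h",np.median(z[r,k]).round(4))
cv2.imwrite("pics/w4.png",c["frame"][:,:,::-1])
E
```

```text
t: 10.15
tool_pos: [0.5335, -0.1367, 0.1399]
orientation: [-1.565, -0.135, 0.134]
force: [0.3, -0.0, -1.2]
opening: 0.0115
t 10.15 p [ 0.5335 -0.1367  0.1399] yaw 9.83 ydir [ 8.0e-04  1.8e-03 -1.0e+00] F [ 0.28 -0.03 -1.18] Ftool [ 0.27  1.18 -0.08] T [-0.06  0.    0.11] open 0.0115 q [-0.35  0.06  1.73  0.    1.35 -0.52]
lateral err mm (tool x) 0.12 height over 97.5 origin 0.18 adv since p0 mm 24.5 yaw err
t 10.15 p [ 0.5335 -0.1367  0.1399] yaw 9.83 ydir [ 8.0e-04  1.8e-03 -1.0e+00] F [ 0.28 -0.03 -1.18] Ftool [ 0.27  1.18 -0.08] T [-0.06  0.    0.11] open 0.0115 q [-0.35  0.06  1.73  0.    1.35 -0.52]
rail 10 0.09 29.2 toolz 131.6 h 0.1092
rail 22 -0.0 29.3 toolz 126.1 h 0.1092
rail 34 0.05 29.6 toolz 120.5 h 0.109
rail 46 0.25 29.4 toolz 114.8 h 0.109
rail 58 0.04 29.0 toolz 108.9 h 0.109
rail 70 0.07 29.6 toolz 102.9 h 0.1092
rail 82 0.04 29.7 toolz 96.9 h 0.109
rail 94 0.33 29.4 toolz 90.7 h 0.1091
rail 106 0.02 29.3 toolz 84.3 h 0.1091
rail 118 0.02 29.3 toolz 77.9 h 0.1092
rail 130 0.3 29.2 toolz 71.3 h 0.1092
rail 142 0.29 29.5 toolz 64.6 h 0.109
rail 154 0.01 29.3 toolz 57.7 h 0.1091
rail 166 0.31 29.0 toolz 50.7 h 0.109
rail 178 0.34 22.1 toolz 43.6 h 0.1089
h 214 0.3 41.8 toolz 23.8 h 0.1176
h 226 0.4 42.3 toolz 16.5 h 0.1181
h 238 0.31 41.3 toolz 8.8 h 0.1178
```

```bash
python3 -m creep '[[[1,-0.01,0,0.3,0,0,0],[1,0,0,0.3,0,0,0],[1,0,0,0.3,0,0,0],[1,0,0,0.3,0,0,0],[1,0,0,0.3,0,0,0],[1,0,0,0.3,0,0,0],[1,0,0,0.3,0,0,0],[1,0,0,0.1,0,0,0]]]'
python3 m.py
```

```text
t: 11.0
tool_pos: [0.5294, -0.1134, 0.1399]
orientation: [-1.565, -0.135, 0.133]
force: [0.1, -0.3, -1.4]
opening: 0.0118
t 11.0 p [ 0.5294 -0.1134  0.1399] yaw 9.79 ydir [ 8.0e-04  1.8e-03 -1.0e+00] F [ 0.14 -0.28 -1.36] Ftool [ 0.09  1.36 -0.31] T [-0.06  0.    0.05] open 0.0118 q [-0.31  0.03  1.76  0.    1.35 -0.48]
lateral err mm (tool x) -0.04 height over 97.5 origin 0.24 adv since p0 mm 48.1 yaw err
```

```bash
python3 -m creep '[[[1,0,0,0.4,0,0,0],[1,0,0,0.4,0,0,0],[1,0,0,0.5,0,0,0],[1,0,0,0.5,0,0,0],[1,0,0,0.5,0,0,0],[1,0,0,0.5,0,0,0],[1,0,0,0.4,0,0,0],[1,0,0,0.3,0,0,0]]]'
python3 m.py
python3 - <<'E'
from st import *
c=dict(np.load("pics/w4.npz")); W=cloud(c); p0=np.array([.5361,-.1611]); d=np.array([-.1695,.9855]); n=np.array([.9855,.1695])
for f in("pics/top0.npz","pics/scene0.npz"):
    c=dict(np.load(f));W=cloud(c).reshape(-1,3); s=(W[:,:2]-p0)@d*1000; e=(W[:,:2]-p0)@n*1000
    for a in range(200,380,8):
        k=(s>=a)&(s<a+8)&(abs(e-1.5)<14)&(W[:,2]>.1)
        if k.sum(): print(f[5:8],a,k.sum(),np.percentile(W[k,2],[10,50,90]).round(4))
E
```

```text
t: 11.8
tool_pos: [0.5229, -0.0758, 0.1401]
orientation: [-1.565, -0.135, 0.133]
force: [-0.0, -0.7, -1.2]
opening: 0.0113
t 11.8 p [ 0.5229 -0.0758  0.1401] yaw 9.79 ydir [ 0.001   0.0019 -1.    ] F [-0.   -0.69 -1.17] Ftool [-0.12  1.17 -0.68] T [-0.03  0.01  0.03] open 0.0113 q [-0.24 -0.    1.79  0.    1.35 -0.41]
lateral err mm (tool x) -0.05 height over 97.5 origin 0.36 adv since p0 mm 86.3 yaw err
top 200 50 [0.1085 0.1105 0.1137]
top 208 50 [0.1082 0.1105 0.1135]
top 216 51 [0.1078 0.1106 0.1122]
top 224 49 [0.1082 0.1102 0.1124]
top 232 51 [0.1078 0.1106 0.1135]
top 240 53 [0.1083 0.1116 0.1148]
top 248 48 [0.1082 0.1113 0.1146]
top 256 50 [0.1077 0.1102 0.1125]
top 264 52 [0.1081 0.1099 0.1122]
top 272 49 [0.1081 0.1108 0.1137]
top 280 52 [0.1081 0.1103 0.1133]
top 288 57 [0.1077 0.1105 0.1171]
top 296 47 [0.1083 0.1145 0.1277]
top 304 74 [0.1098 0.1145 0.1265]
top 312 52 [0.1257 0.1285 0.1319]
top 320 52 [0.1259 0.1287 0.1313]
top 328 52 [0.1264 0.1287 0.1311]
top 336 21 [0.1087 0.1114 0.1258]
top 344 54 [0.1081 0.1108 0.1125]
top 352 48 [0.1085 0.1106 0.113 ]
top 360 34 [0.1069 0.1098 0.1128]
sce 200 16 [0.1082 0.1095 0.1113]
sce 208 14 [0.1087 0.11   0.1119]
sce 216 12 [0.1093 0.11   0.1108]
sce 224 14 [0.1088 0.1098 0.1109]
sce 232 15 [0.1092 0.1109 0.1125]
sce 240 17 [0.109  0.1116 0.1152]
sce 248 10 [0.1079 0.1092 0.1136]
sce 256 15 [0.1094 0.1108 0.1118]
sce 264 16 [0.1081 0.11   0.1109]
sce 272 13 [0.1094 0.1101 0.1119]
sce 280 11 [0.1097 0.111  0.1117]
sce 288 32 [0.1081 0.1125 0.1244]
sce 296 19 [0.1091 0.1143 0.1238]
sce 304 33 [0.1109 0.1223 0.1273]
sce 312 20 [0.1157 0.1276 0.1295]
sce 320 10 [0.1262 0.1276 0.1288]
sce 328 13 [0.1266 0.128  0.1291]
sce 344 1 [0.1123 0.1123 0.1123]
sce 352 7 [0.1055 0.1092 0.1112]
sce 360 4 [0.1049 0.1089 0.1098]
```

```bash
python3 -m creep '[[[1,0,0.02,0.5,0,0,0],[1,0,0,0.7,0,0,0],[1,0,0,0.7,0,0,0],[1,0,0,0.7,0,0,0],[1,0,0,0.7,0,0,0],[1,0,0,0.7,0,0,0],[1,0,0,0.5,0,0,0],[1,0,0,0.4,0,0,0]]]'
python3 m.py
```

```text
t: 12.6
tool_pos: [0.5137, -0.023, 0.1399]
orientation: [-1.565, -0.135, 0.133]
force: [0.3, -0.7, -1.1]
opening: 0.0113
t 12.6 p [ 0.5137 -0.023   0.1399] yaw 9.8 ydir [ 0.001  0.002 -1.   ] F [ 0.27 -0.71 -1.06] Ftool [ 0.14  1.06 -0.75] T [ 0.02 -0.01  0.08] open 0.0113 q [-0.15 -0.04  1.83  0.    1.35 -0.32]
lateral err mm (tool x) -0.15 height over 97.5 origin 0.23 adv since p0 mm 139.9 yaw err
```

```bash
python3 -m creep '[[[1,0.01,0.02,0.5,0,0,0],[1,0,0,0.7,0,0,0],[1,0,0,0.7,0,0,0],[1,0,0,0.7,0,0,0],[1,0,0,0.7,0,0,0],[1,0,0,0.7,0,0,0],[1,0,0,0.5,0,0,0],[1,0,0,0.3,0,0,0]]]'
python3 m.py
```

```text
t: 13.4
tool_pos: [0.5049, 0.0287, 0.1399]
orientation: [-1.565, -0.135, 0.133]
force: [-0.9, -0.1, -2.5]
opening: 0.0117
t 13.4 p [0.5049 0.0287 0.1399] yaw 9.81 ydir [ 0.0011  0.002  -1.    ] F [-0.86 -0.13 -2.48] Ftool [-0.88  2.48  0.01] T [-0.04 -0.03  0.04] open 0.0117 q [-0.05 -0.07  1.86  0.    1.35 -0.22]
lateral err mm (tool x) -0.09 height over 97.5 origin 0.16 adv since p0 mm 192.3 yaw err
```

```bash
python3 -m creep '[[[1,0,0.01,0.4,0,0,0],[1,0,0,0.4,0,0,0],[1,0,0,0.4,0,0,0],[1,0,0,0.4,0,0,0],[1,0,0,0.4,0,0,0],[1,0,0,0.4,0,0,0],[1,0,0,0.4,0,0,0],[1,0,0,0.4,0,0,0]]]'
python3 m.py
```

```text
t: 14.2
tool_pos: [0.5, 0.0618, 0.141]
orientation: [-1.567, -0.136, 0.131]
force: [-0.7, -2.1, 1.5]
opening: 0.0118
t 14.2 p [0.5    0.0618 0.141 ] yaw 9.77 ydir [ 3.3e-03  4.0e-04 -1.0e+00] F [-0.67 -2.05  1.51] Ftool [-1.01 -1.51 -1.91] T [-0.25 -0.07  0.35] open 0.0118 q [ 0.02 -0.07  1.86  0.    1.35 -0.15]
lateral err mm (tool x) 0.68 height over 97.5 origin 1.33 adv since p0 mm 225.8 yaw err
```

```bash
python3 -m creep '[[[1,-0.04,0.06,0.4,0,0,0.1],[1,-0.02,0.04,0.4,0,0,0],[1,0,0.02,0.4,0,0,0],[1,0,0.02,0.4,0,0,0],[1,0,0.02,0.4,0,0,0],[1,0,0.02,0.4,0,0,0],[1,0,0.02,0.4,0,0,0],[1,0,0.02,0.3,0,0,0]]]'
python3 m.py
```

```text
t: 15.0
tool_pos: [0.4941, 0.0955, 0.1393]
orientation: [-1.566, -0.136, 0.132]
force: [-0.8, -1.0, 1.5]
opening: 0.0123
t 15.0 p [0.4941 0.0955 0.1393] yaw 9.78 ydir [ 2.8e-03  6.0e-04 -1.0e+00] F [-0.8  -1.02  1.53] Ftool [-0.96 -1.54 -0.87] T [-0.26 -0.03  0.06] open 0.0123 q [ 0.09 -0.07  1.86  0.    1.35 -0.08]
lateral err mm (tool x) 0.56 height over 97.5 origin -0.43 adv since p0 mm 260.0 yaw err
```

```bash
python3 -m creep '[[[1,-0.03,0,0.1,0,0,0],[1,0,0,0.1,0,0,0],[1,0,0,0.1,0,0,0],[1,0,0,0.1,0,0,0],[1,0,0,0.1,0,0,0],[1,0,0,0.1,0,0,0],[1,0,0,0.1,0,0,0],[1,0,0,0,0,0,0]]]'
python3 m.py
```

```text
t: 15.8
tool_pos: [0.4926, 0.1031, 0.1394]
orientation: [-1.566, -0.137, 0.131]
force: [-0.6, -0.1, 1.5]
opening: 0.0113
t 15.8 p [0.4926 0.1031 0.1394] yaw 9.78 ydir [ 3.2e-03  7.0e-04 -1.0e+00] F [-0.57 -0.12  1.51] Ftool [-0.58 -1.51 -0.02] T [-0.09 -0.01  0.05] open 0.0113 q [ 0.1  -0.07  1.86  0.    1.35 -0.07]
lateral err mm (tool x) 0.45 height over 97.5 origin -0.29 adv since p0 mm 267.7 yaw err
```

```bash
python3 -m creep '[[[1,-0.02,0,0.1,0,0,0],[1,0,0,0.1,0,0,0],[1,0,0,0.1,0,0,0],[1,0,0,0.1,0,0,0],[1,0,0,0.05,0,0,0],[1,0,0,0,0,0,0],[1,0,0,0,0,0,0],[1,0,0,0,0,0,0]]]'
python3 m.py
```

```text
t: 16.6
tool_pos: [0.4918, 0.1066, 0.1395]
orientation: [-1.568, -0.137, 0.131]
force: [-0.7, -1.7, 1.5]
opening: 0.0113
t 16.6 p [0.4918 0.1066 0.1395] yaw 9.76 ydir [ 0.0036 -0.0014 -1.    ] F [-0.69 -1.74  1.49] Ftool [-0.97 -1.49 -1.6 ] T [-0.59  0.05  0.07] open 0.0113 q [ 0.11 -0.07  1.86 -0.    1.35 -0.06]
lateral err mm (tool x) 0.26 height over 97.5 origin -0.21 adv since p0 mm 271.4 yaw err
```

```bash
python3 -m creep '[[[1,-0.01,0,0.1,0,0,0],[1,0,0,0.1,0,0,0],[1,0,0,0.1,0,0,0],[1,0,0,0,0,0,0],[1,0,0,0,0,0,0],[1,0,0,0,0,0,0],[1,0,0,0,0,0,0],[1,0,0,0,0,0,0]]]'
python3 m.py
```

```text
t: 17.4
tool_pos: [0.4914, 0.109, 0.1395]
orientation: [-1.57, -0.136, 0.131]
force: [0.7, -2.3, 1.3]
opening: 0.0119
t 17.4 p [0.4914 0.109  0.1395] yaw 9.73 ydir [ 0.0039 -0.0028 -1.    ] F [ 0.65 -2.3   1.27] Ftool [ 0.26 -1.26 -2.38] T [-0.72 -0.   -0.02] open 0.0119 q [ 0.12 -0.07  1.86 -0.    1.35 -0.05]
lateral err mm (tool x) 0.2 height over 97.5 origin -0.24 adv since p0 mm 273.8 yaw err
```

```bash
python3 -m creep '[[[1,0,0,0.05,0.05,0,0],[1,0,0,0.05,0.05,0,0],[1,0,0,0.1,0.05,0,0],[1,0,0,0.1,0.05,0,0],[1,0,0,0.1,0.05,0,0],[1,0,0,0.1,0,0,0],[1,0,0,0.05,0,0,0],[1,0,0,0.05,0,0,0]]]'
python3 m.py
```

```text
t: 18.2
tool_pos: [0.4912, 0.1095, 0.1395]
orientation: [-1.575, -0.135, 0.129]
force: [0.6, -6.1, 1.0]
opening: 0.0115
t 18.2 p [0.4912 0.1095 0.1395] yaw 9.63 ydir [ 0.0044 -0.008  -1.    ] F [ 0.61 -6.1   1.  ] Ftool [-0.42 -0.95 -6.13] T [-1.27 -0.05  0.05] open 0.0115 q [ 0.12 -0.07  1.86 -0.01  1.35 -0.04]
lateral err mm (tool x) 0.16 height over 97.5 origin -0.15 adv since p0 mm 274.3 yaw err
```

```bash
python3 -m creep '[[[1,0,0,0.1,0.15,0,0],[1,0,0,0.1,0.15,0,0],[1,0,0,0.1,0.15,0,0],[1,0,0,0.1,0.15,0,0],[1,0,0,0.1,0.1,0,0],[1,0,0,0.1,0.1,0,0],[1,0,0,0.1,0.1,0,0],[1,0,0,0.1,0.1,0,0]]]'
python3 m.py
```

```text
t: 19.0
tool_pos: [0.4911, 0.1103, 0.1395]
orientation: [-1.57, -0.132, 0.128]
force: [0.3, -8.1, 1.2]
opening: 0.0119
t 19.0 p [0.4911 0.1103 0.1395] yaw 9.48 ydir [ 0.003 -0.003 -1.   ] F [ 0.29 -8.1   1.2 ] Ftool [-1.05 -1.18 -8.04] T [-1.59 -0.04  0.05] open 0.0119 q [ 0.12 -0.07  1.86 -0.    1.35 -0.04]
lateral err mm (tool x) 0.14 height over 97.5 origin -0.21 adv since p0 mm 275.1 yaw err
```

```bash
python3 - <<'E'
from st import *
from plant import optics
s,M=st(); p=s['tool_pos']
c=optics.read_camera("scene"); w=optics.read_camera("wrist"); np.savez("pics/s5.npz",**c); np.savez("pics/w5.npz",**w)
u,v=pix(c,p).astype(int); a=cv2.resize(c["frame"][v-45:v+55,u-50:u+50,::-1],(500,500),interpolation=cv2.INTER_CUBIC)
t=optics.read_camera("top"); np.savez("pics/t5.npz",**t)
b=cv2.resize(w["frame"][100:300,200:380,::-1],(300,333))
u,v=pix(t,p).astype(int); e=cv2.resize(t["frame"][v-20:v+20,u-30:u+40,::-1],(292,167))
im=np.zeros((500,800,3),np.uint8); im[:,:500]=a; im[:333,500:]=b; im[333:,500:792]=e
cv2.imwrite("pics/c5.png",im); print(u,v)
E
```

```text
t 19.0 p [0.4911 0.1103 0.1395] yaw 9.48 ydir [ 0.003 -0.003 -1.   ] F [ 0.29 -8.1   1.2 ] Ftool [-1.05 -1.18 -8.04] T [-1.59 -0.04  0.05] open 0.0119 q [ 0.12 -0.07  1.86 -0.    1.35 -0.04]
149 219
```

View pics/c5.png

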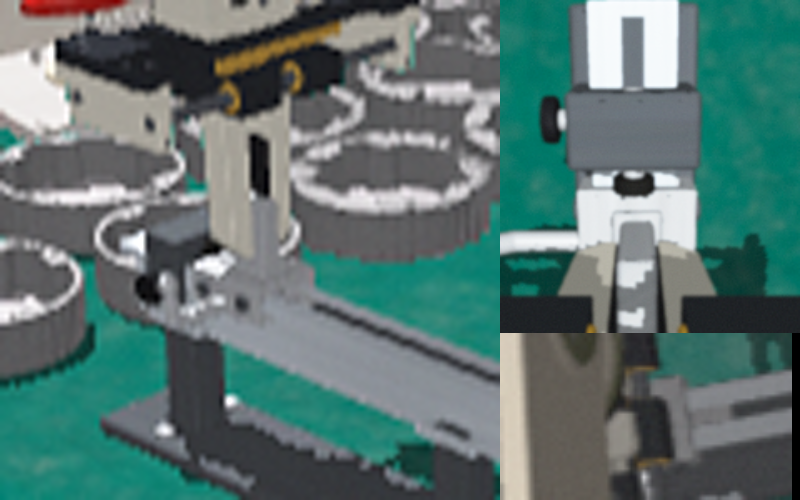

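```bash
python3 -m creep '[[[1,0,0,0.12,0.1,-0.1,0],[1,0,0,0.12,0.1,-0.1,0],[1,0,0,0.12,0.1,0,0],[1,0,0,0.12,0.1,0,0],[1,0,0,0.12,0.1,0,0],[1,0,0,0.12,0.1,0,0],[1,0,0,0.12,0.1,0,0],[1,0,0,0.12,0.1,0,0]]]'
python3 m.py
```

```text
t: 19.95
tool_pos: [0.491, 0.1109, 0.1395]
orientation: [-1.572, -0.132, 0.128]
force: [2.6, -8.3, 1.7]
opening: 0.0118
t 19.95 p [0.491  0.1109 0.1395] yaw 9.5 ydir [ 0.0028 -0.0045 -1.    ] F [ 2.63 -8.35  1.68] Ftool [ 1.22 -1.63 -8.67] T [-1.73 -0.04  0.07] open 0.0118 q [ 0.12 -0.07  1.86 -0.    1.35 -0.04]
lateral err mm (tool x) 0.19 height over 97.5 origin -0.16 adv since p0 mm 275.7 yaw err
```

```bash
python3 -m creep '[[[1,0,0,0.15,0.1,-0.05,0],[1,0,0,0.15,0.1,-0.05,0],[1,0,0,0.15,0.1,-0.05,0],[1,0,0,0.15,0.1,0,0],[1,0,0,0.15,0.1,0,0],[1,0,0,0.15,0.1,0,0],[1,0,0,0.15,0.1,0,0],[1,0,0,0.15,0.1,0,0]]]'
python3 m.py
```

```text
t: 20.75
tool_pos: [0.4908, 0.1119, 0.1396]
orientation: [-1.577, -0.131, 0.128]
force: [1.5, -8.4, 1.1]
opening: 0.0117
t 20.75 p [0.4908 0.1119 0.1396] yaw 9.44 ydir [ 0.0028 -0.0096 -0.9999] F [ 1.46 -8.42  1.09] Ftool [ 0.06 -1.01 -8.55] T [-2.01 -0.03  0.07] open 0.0117 q [ 0.13 -0.07  1.86 -0.01  1.35 -0.03]
lateral err mm (tool x) 0.17 height over 97.5 origin -0.05 adv since p0 mm 276.8 yaw err
```

```bash
python3 - <<'E'
from st import *
from plant import optics
s,M=st(); p=s['tool_pos']
c=optics.read_camera("wrist"); np.savez("pics/w6.npz",**c)
def col(c,t):
    g=c["frame"].astype(int).sum(-1); print(t,"u255",g[185:225,255].tolist()); print(t,"u310",g[185:225,310].tolist())
col(dict(np.load("pics/w3.npz")),"w3"); col(dict(np.load("pics/w5.npz")),"w5"); col(c,"w6")
W=cloud(c);T=(W-p)@M*1000
for r in range(190,226,3): print(r,T[r,[255,283,310]].round(1).tolist(),W[r,[255,283,310],2].round(4))
E
```

```text
t 20.75 p [0.4908 0.1119 0.1396] yaw 9.44 ydir [ 0.0028 -0.0096 -0.9999] F [ 1.46 -8.42  1.09] Ftool [ 0.06 -1.01 -8.55] T [-2.01 -0.03  0.07] open 0.0117 q [ 0.13 -0.07  1.86 -0.01  1.35 -0.03]
w3 u255 [216, 215, 214, 211, 214, 218, 209, 216, 217, 216, 213, 230, 229, 233, 248, 250, 255, 249, 248, 266, 305, 382, 452, 464, 436, 418, 420, 439, 529, 657, 709, 712, 711, 711, 710, 710, 710, 713, 710, 708]
w3 u310 [233, 224, 223, 227, 228, 228, 228, 232, 229, 225, 237, 226, 223, 223, 225, 220, 217, 211, 218, 251, 327, 398, 433, 439, 426, 432, 428, 415, 483, 631, 704, 708, 706, 702, 703, 706, 707, 705, 703, 706]
w5 u255 [337, 343, 336, 348, 340, 342, 353, 347, 340, 343, 347, 344, 337, 343, 328, 301, 269, 250, 268, 350, 476, 549, 566, 565, 566, 547, 485, 442, 504, 630, 704, 708, 709, 707, 706, 708, 705, 708, 704, 704]
w5 u310 [343, 329, 332, 337, 333, 332, 334, 334, 338, 345, 345, 333, 332, 323, 309, 283, 278, 332, 369, 373, 381, 405, 431, 429, 425, 422, 418, 436, 503, 633, 695, 704, 702, 704, 702, 701, 705, 702, 702, 705]
w6 u255 [332, 333, 332, 340, 344, 342, 343, 343, 347, 339, 348, 340, 
[... 704 characters left out ...]
 [[-14.3, 13.1, 33.3], [1.1, 13.5, 33.3], [15.9, 11.7, 33.7]] [0.1262 0.1259 0.1277]
205 [[-24.5, 129.5, 1.2], [1.2, 18.8, 30.1], [27.3, 132.0, 0.5]] [0.0101 0.1205 0.0077]
208 [[-16.3, 35.5, 23.8], [1.2, 15.8, 29.2], [18.2, 35.7, 23.8]] [0.1039 0.1236 0.1037]
211 [[-16.0, 31.9, 22.9], [1.1, 13.3, 28.1], [17.6, 29.0, 23.7]] [0.1075 0.1261 0.1105]
214 [[-15.3, 22.7, 23.6], [1.2, 13.4, 26.4], [17.1, 22.4, 23.7]] [0.1167 0.126  0.117 ]
217 [[-15.2, 21.6, 22.1], [1.2, 13.5, 24.6], [17.1, 21.9, 22.0]] [0.1178 0.1259 0.1175]
220 [[-15.4, 22.9, 19.9], [1.2, 22.4, 20.0], [17.2, 22.3, 20.1]] [0.1165 0.1171 0.1171]
223 [[-15.4, 22.0, 18.3], [1.2, 22.6, 18.1], [17.2, 22.5, 18.2]] [0.1174 0.1169 0.117 ]
```

```bash
python3 -m creep '[[[1,0,0.01,0.17,0.15,-0.05,0],[1,0,0,0.17,0.15,-0.05,0],[1,0,0,0.17,0.15,-0.05,0],[1,0,0,0.17,0.15,0,0],[1,0,0,0.17,0.15,0,0],[1,0,0,0.17,0.15,0,0],[1,0,0,0.17,0.15,0,0],[1,0,0,0.17,0.15,0,0]]]'
python3 m.py
```

```text
t: 21.6
tool_pos: [0.4907, 0.1127, 0.1397]
orientation: [-1.578, -0.129, 0.127]
force: [1.8, -10.4, 1.2]
opening: 0.012
t 21.6 p [0.4907 0.1127 0.1397] yaw 9.33 ydir [ 0.0021 -0.0111 -0.9999] F [  1.82 -10.37   1.24] Ftool [  0.11  -1.12 -10.54] T [-2.18 -0.08  0.09] open 0.012 q [ 0.13 -0.07  1.86 -0.01  1.35 -0.03]
lateral err mm (tool x) 0.17 height over 97.5 origin 0.0 adv since p0 mm 277.5 yaw err
```

```bash
python3 - <<'E'
from st import *
from plant import optics
p0=np.array([.5361,-.1611]); d=np.array([-.1695,.9855]); n=np.array([.9855,.1695])
at=lambda s:np.r_[p0+d*s/1000+n*.0015,.11]
out=[]
for nm,h in(("scene",40),("top",30)):
    c=optics.read_camera(nm); c0=dict(np.load(f"pics/{nm}0.npz")); np.savez(f"pics/{nm}7.npz",**c)
    u,v=pix(c,at(235)).round().astype(int); print(nm,[pix(c,at(s)).round(1).tolist() for s in(228,248,252)],u,v)
    for k in(c0,c): out.append(cv2.resize(k["frame"][v-20:v+20,u-25:u+25,::-1],(375,300),interpolation=cv2.INTER_CUBIC))
    W=cloud(c).reshape(-1,3); s=(W[:,:2]-p0)@d*1000; e=(W[:,:2]-p0)@n*1000
    for a in range(212,262,4):
        k=(s>=a)&(s<a+4)&(abs(e-1.5)<5)&(W[:,2]>.1)&(W[:,2]<.125)
        if k.sum(): print(nm,a,k.sum(),np.percentile(W[k,2],[50,100]).round(4))
cv2.imwrite("pics/c7.png",np.vstack([np.hstack(out[:2]),np.hstack(out[2:])]))
E
```

```text
scene [[229.9, 168.1], [224.5, 165.9], [223.5, 165.4]] 228 167
scene 212 3 [0.1102 0.1113]
scene 216 2 [0.1098 0.1105]
scene 220 1 [0.1075 0.1075]
scene 224 4 [0.109  0.1102]
scene 228 2 [0.1111 0.1111]
scene 232 2 [0.1095 0.1103]
scene 236 5 [0.1117 0.1125]
scene 240 4 [0.1136 0.1161]
scene 244 3 [0.1151 0.1167]
scene 248 1 [0.1122 0.1122]
scene 252 7 [0.1169 0.1205]
scene 256 5 [0.119  0.1232]
scene 260 5 [0.1226 0.1241]
top [[175.0, 216.6], [165.5, 218.4], [163.6, 218.7]] 172 217
top 212 9 [0.1107 0.114 ]
top 216 8 [0.1113 0.1141]
top 220 10 [0.1109 0.1139]
top 224 7 [0.1094 0.1133]
top 228 9 [0.1103 0.1161]
top 232 12 [0.1114 0.1163]
top 236 8 [0.1114 0.1141]
top 240 8 [0.111  0.1163]
top 244 10 [0.1143 0.1166]
top 248 6 [0.1156 0.1187]
top 252 13 [0.1163 0.1237]
top 256 7 [0.1195 0.1247]
top 260 7 [0.1206 0.1238]
```

View pics/c7.png

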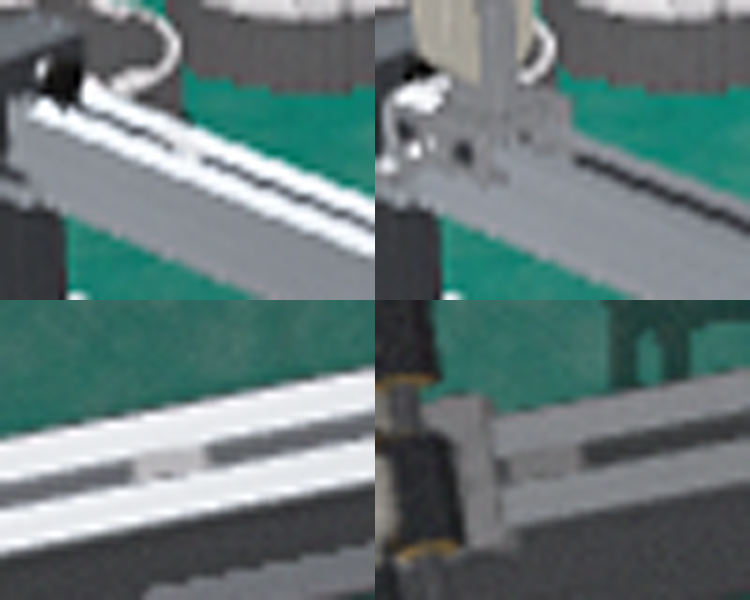

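```bash
python3 -m creep '[[[1,0,0,0,0.1,-0.1,0],[1,0,0,0,0.1,-0.1,0],[1,0,0,-0.05,0,0,0],[1,0,0,-0.05,0,0,0],[1,0,0,-0.05,0,0,0],[1,0,0,0,0,0,0],[1,0,0,0,0,0,0],[1,0,0,0,0,0,0]]]'
python3 m.py
```

```text
t: 22.5
tool_pos: [0.4913, 0.1091, 0.1396]
orientation: [-1.578, -0.131, 0.129]
force: [1.3, -3.4, 1.5]
opening: 0.0116
t 22.5 p [0.4913 0.1091 0.1396] yaw 9.48 ydir [ 0.002  -0.0107 -0.9999] F [ 1.28 -3.36  1.47] Ftool [ 0.71 -1.43 -3.55] T [-0.49 -0.02  0.03] open 0.0116 q [ 0.12 -0.07  1.86 -0.01  1.35 -0.04]
lateral err mm (tool x) 0.19 height over 97.5 origin -0.07 adv since p0 mm 273.9 yaw err
```

```bash
python3 -m creep '[[[1,0,0,-0.05,0.2,-0.1,0],[1,0,0,-0.05,0.2,-0.1,0],[1,0,0,-0.1,0,0,0],[1,0,0,-0.1,0,0,0],[1,0,0,-0.1,0,0,0],[1,0,0,-0.1,0,0,0],[1,0,0,-0.1,0,0,0],[1,0,0,-0.1,0,0,0]]]'
python3 m.py
```

```text
t: 23.3
tool_pos: [0.4915, 0.108, 0.1391]
orientation: [-1.559, -0.134, 0.135]
force: [0.7, 5.6, 0.2]
opening: 0.0117
t 23.3 p [0.4915 0.108  0.1391] yaw 9.81 ydir [-9.e-04  8.e-03 -1.e+00] F [0.73 5.6  0.23] Ftool [ 1.67 -0.18  5.39] T [ 1.    0.05 -0.19] open 0.0117 q [ 0.11 -0.07  1.86  0.01  1.35 -0.06]
lateral err mm (tool x) 0.17 height over 97.5 origin -0.57 adv since p0 mm 272.7 yaw err
```

```bash
python3 -m creep '[[[1,0,0.05,0.05,-0.2,0,0],[1,0,0.05,0.05,-0.2,0,0],[1,0,0.02,0.05,0,0,0],[1,0,0,0,0,0,0],[1,0,0,0,0,0,0],[1,0,0,0,0,0,0],[1,0,0,0,0,0,0],[1,0,0,0,0,0,0]]]'
python3 m.py
```

```text
t: 24.1
tool_pos: [0.4915, 0.1087, 0.1383]
orientation: [-1.568, -0.135, 0.134]
force: [1.1, -1.0, 1.1]
opening: 0.0115
t 24.1 p [0.4915 0.1087 0.1383] yaw 9.8 ydir [ 9.e-04 -1.e-03 -1.e+00] F [ 1.06 -1.01  1.1 ] Ftool [ 0.87 -1.1  -1.18] T [ 0.04 -0.03 -0.02] open 0.0115 q [ 0.12 -0.07  1.86 -0.    1.35 -0.05]
lateral err mm (tool x) 0.29 height over 97.5 origin -1.37 adv since p0 mm 273.4 yaw err
```

Settled on the head with little force; release, then retreat straight up.

```bash
python3 -m creep '[[[0.6,0,0,0,0,0,0],[0.6,0,0,0,0,0,0],[0.6,0,0,0,0,0,0],[0.6,0,0,0,0,0,0],[0.6,0,0,0,0,0,0],[0.6,0,0,0,0,0,0],[0.6,0,0,0,0,0,0],[0.6,0,0,0,0,0,0]]]' 20
python3 m.py
```

```text
t: 24.9
tool_pos: [0.4906, 0.1085, 0.1373]
orientation: [-1.568, -0.133, 0.136]
force: [0.1, -0.3, 0.2]
opening: 0.037
t 24.9 p [0.4906 0.1085 0.1373] yaw 9.8 ydir [-0.0013 -0.0014 -1.    ] F [ 0.1  -0.35  0.22] Ftool [ 0.04 -0.22 -0.36] T [-0.01 -0.    0.01] open 0.037 q [ 0.12 -0.07  1.86 -0.    1.35 -0.05]
lateral err mm (tool x) -0.65 height over 97.5 origin -2.42 adv since p0 mm 273.5 yaw err
```

```bash
python3 -m creep '[[[0.6,0,-1,0,0,0,0],[0.6,0,-2,0,0,0,0],[0.6,0,-2.5,0,0,0,0],[0.6,0,-2.5,0,0,0,0],[0.6,0,-2.5,0,0,0,0],[0.6,0,-2,0,0,0,0],[0.6,0,-1,0,0,0,0],[0.6,0,0,0,0,0,0]]]'
python3 -m creep '[[[0.6,0,0,-3,0,0,0],[0.6,0,0,-4,0,0,0],[0.6,0,0,-4,0,0,0],[0.6,0,0,-4,0,0,0],[0.6,0,0,-4,0,0,0],[0.6,0,0,-3,0,0,0],[0.6,0,0,0,0,0,0],[0.6,0,0,0,0,0,0]]]'
python3 - <<'E'
from st import *
from plant import optics
p0=np.array([.5361,-.1611]); d=np.array([-.1695,.9855]); n=np.array([.9855,.1695])
s,M=st(); out=[]
for nm in("scene","top"):
    c=optics.read_camera(nm); u,v=pix(c,np.r_[p0+d*.265,.12]).round().astype(int)
    out.append(cv2.resize(c["frame"][v-30:v+30,u-40:u+40,::-1],(400,300),interpolation=cv2.INTER_CUBIC))
    W=cloud(c).reshape(-1,3); sx=(W[:,:2]-p0)@d*1000; e=(W[:,:2]-p0)@n*1000
    k=(abs(sx-273)<60)&(abs(e-1.5)<24)&(W[:,2]>.15)&(W[:,2]<.17); print(nm,"fin top",k.sum(),sx[k].min(),sx[k].max(),e[k].mean(),np.median(W[k,2]))
    out.append(cv2.resize(c["frame"][:,:,::-1],(400,300)))
cv2.imwrite("pics/c9.png",np.vstack([np.hstack(out[:2]),np.hstack(out[2:])]))
E
```

```text
t: 25.7
tool_pos: [0.4903, 0.1087, 0.2818]
orientation: [-1.568, -0.134, 0.135]
force: [0.4, 0.1, -0.1]
opening: 0.0371
t: 26.5
tool_pos: [0.5259, -0.1143, 0.273]
orientation: [-1.563, -0.129, 0.145]
force: [0.5, 1.0, -1.0]
opening: 0.0372
t 26.5 p [ 0.5259 -0.1143  0.273 ] yaw 9.99 ydir [-0.0102  0.0023 -0.9999] F [ 0.53  0.97 -1.04] Ftool [0.7  1.03 0.86] T [-0.07 -0.01  0.01] open 0.0372 q [-0.31 -0.04  1.59 -0.    1.61 -0.48]
scene fin top 44 256.7267553570556 289.5095454775174 -1.7176355945302013 0.15455763032991038
top fin top 50 271.37551677459857 288.5902572133851 0.5995185508725356 0.15664494534467743
```

View pics/c9.png

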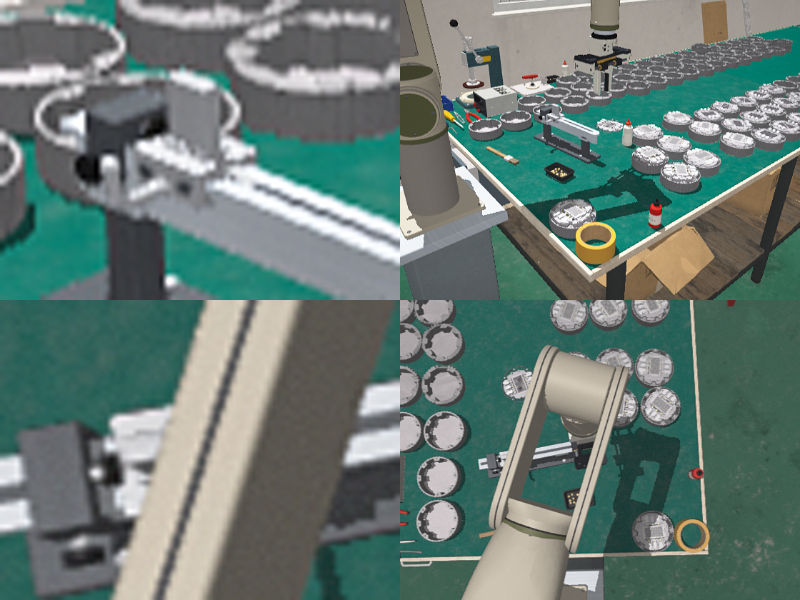

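```bash
python3 -c "
from plant import robot; print(robot.close_job())"
```

```text
the job is handed in; nothing more can be done
None
```

The hanger is on the rail, hook on the robot's side, held between the catch and the buffer. It has been let go and the job handed in at about 26.6 s.

**How it went:** I gripped the hanger by the fin and threaded it on with no measurable side load. I then slid it over the catch and pushed against the buffer with about 10 N at most.

**Checks:**
- **Catch:** The top view and the depth readings showed the wedge up behind the saddle. A gentle backward pull met about 5 N and the hanger stayed put.
- **Release:** Forces were near zero once it was let go. The last scene picture shows the hanger in place, with the fin centred where it was released.
- **Other things on the table:** By eye in the last pictures they look where they were; I did not measure their positions, and the arm hides part of the top view.

**Overpress:** The buffer was pressed past the 4 mm it needed. I estimate about 7 mm from the arm's travel and the force (its limit is 9.5 mm), because the upward force never dropped to show that the catch had sprung. I eased it back to rest against the catch before letting go.

**Disagreement:** In the last check, the top camera saw only part of the fin because the arm hid the rest. Its fin position therefore does not match the scene camera's, and I relied on the scene camera and the pull test.

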